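# Bring a weighing slab's raised levelling foot down and lock it

### The arm

A 6-joint arm with a two-finger parallel gripper is mounted at the origin on the work surface. World frame = base frame: x ahead of the robot, y to its left, z up, the work surface at z = 0. Lengths are in mm, angles in rad, forces in N, time in s.
With the tool pointing down it reaches from about 350 to 875 mm from the base axis. Payload 4.2 kg.
Tool frame: the origin (TCP) lies midway between the tips of the shut fingers; the grasp point (between the pads) lies 19 mm behind it; x points along the fingers, y is the direction in which the jaws open and shut, and the axes are right-handed (so a half turn about x gives the same grasp; the last joint's range is limited). The gripper opens to 85 mm and grips with 20 to 120 N. Pads are 22 mm wide; open, the fingers measure 114 mm over their backs; the gripper's body (76 mm by 85 mm) begins 54 mm behind the grasp point. The pads swing forward as they close: fully open they stand 13 mm farther back than shut.
Start: joints at [1.39, 0.385, 0.008, 0, -1.194, -0.259], TCP at [266.065, 565.516, 231.312] pointing down, gripper open.
Joint ranges: [-3.14, 3.14], [-1.21, 2.06], [-1.07, 1.41], [-3.16, 2.05], [-2.99, -0.16], [-3.1, 3.1]. Speed limits (rad/s): [2.79, 2.79, 3.14, 3.14, 3.14, 3.14].

### API

Orientations are given as a unit quaternion [x, y, z, w].
In Python, from bench import readout, imaging, arm gives the robot as it stands.
- The arm moves only by the tool arm_command, never from a script. Its argument "increments" is a list of rows, each a list of 3 entries, a list of its own where there are three numbers: the turn, a rotation vector about the world's x, y, z in degrees, then the shift along the world's x, y, z in mm, then the closure, from 0 (fully open) to 1 (shut). In form: [[[ax, ay, az], [tx, ty, tz], fingers], ...]. A call has exactly 5 rows; each row is the pose to reach, as a shift and turn from the pose measured when the call began; what a row does not reach only later rows make up. A row lasts 1/10 s, in which the tool goes at most 50 mm and 8.59 degrees, less where a joint would pass 70% of its speed; a pose out of reach is approached as far as the arm can. A call with a gripper value outside its range is refused whole. The fingers move at their own pace and stop on an object; the grip force is fixed at half the most. Time passes only in rows, so rows that repeat a pose let the fingers close, or fill a call up. It gives the time, the measured TCP pose, the force and the opening at its end, in the units of the state.
- readout.read_state(): the state, without advancing time (a new reading comes with each control period).
- imaging.get_image(name): name is "side" or "top" or "wrist"; returns (picture, depth): 480x640x3 uint8, blue, green, red; 480x640 float32, mm along the optical axis (not along the pixel's ray), 0 where there is no reading.
- imaging.camera_info(name): a dict with "vfov" (degrees; the focal length in pixels is half the picture's height over the tangent of half this angle, whatever the lens; pixels are square), "cx", "cy" (the principal point, pixels), "D" ([k1, k2, p1, p2, k3] as OpenCV has them; the pictures are not rectified), "eye" and "rotation" of the camera in the world; the wrist camera has in their place "T_tool_cam" (4x4, takes a point from camera to tool coordinates, whose origin is the TCP and whose axes are the tool frame's). Camera axes: x right, y down, z forward; pixel columns grow to the right and rows downward; lengths in mm; the calibration is good to about 2 mm. A picture is of the moment at which its call begins: read the wrist's pose just before it. camera_info takes no time and is no camera call.
- arm.job_done(): hands the job in, once; it reports no verdict.
The state is a dict: "clock": time; "joints": joint angles; "joint_vel": joint speeds; "joint_efforts": joint torques, N m; "position": TCP position; "ee_rot": TCP orientation; "contact_force": force on the tool from outside, world axes, zero at the start; "wrist_torque": the same for the moment, N m; "gripper_width": finger opening in mm.
Only numpy, scipy, OpenCV 4.12 (cv2) and the standard library are available. Lean on these libraries where they do the work, as an engineer would, in place of code of your own. Each camera call takes 0.05 s, during which the arm holds its last target. There are 200 camera calls.

### The job

The granite slab under the balance rocks because the levelling foot at its near left corner is screwed up off the steel plate below it. Turn the foot's cross bar clockwise to screw it down until it just bears lightly on the plate, let go of the bar, and then swing its lock lever clockwise fully home. Do not lean on the slab, tip it or shove it, do not force the foot or the lever, and leave the jar, the weight and the tray where they are.

Things in the scene. Friction and masses are not known exactly. Their poses are not given: they have to be found in the camera images.
- slab: Grey granite slab 380 x 320 mm (x, y), 30 mm thick, top 50 mm above the bench, loose, with a balance bolted on top, 13.5 kg in all. Origin: its centre, at bench level; x away from the robot, y left. Four levelling spindles stand at x +-160, y +-130 mm; only the one at (-160, +130) is raised, the others bear and are locked. 8 to 12 N pressed down on the raised corner tips the slab.
- slab_top (a point): Centre of the slab's top face. Round it stands the white balance, bolted on: 190 x 170 mm, reaching from x -67 to +123 and y -101 to +69 mm in the slab's frame, its round steel pan 64 mm above the slab's top.
- spindle: The raised levelling spindle: right-hand screw, clockwise from above drives it down 4 mm a turn, drag about 0.015 N m, stays where left. On top sits a steel cross bar to turn it by, under the slab a foot pad 50 mm across. Origin: on the axis at the pad's underside; z up; x along the bar to the end at bar_end.
- sole: The spindle's foot pad, 50 mm across, 10 mm high. Origin: centre of its underside. Below it lies a round steel plate, 72 mm across, whose top is 1.0 to 2.4 mm above the bench, not known closer: about 1.2 to 3.5 mm of gap at first. Once it bears, 0.1 rad of turn adds about 2 N, and as the pad turns with the spindle and rubs on the plate, turning takes about 0.011 N m more for each newton on it.
- bar_mid (a point): Middle of the spindle's cross bar, on the spindle axis, 100 mm above the underside of the foot pad. The bar is round, 10 mm thick, 98 mm long over its two ball ends (14 mm), and runs level through a round head 22 mm across (87 to 113 mm above the pad's underside). Between it and the lock nut below 18 mm or more is free; the bar's ends may be pushed round or the bar gripped.
- bar_end (a point): Centre of the ball on one end of the cross bar, 42 mm from the axis; the other end is opposite and alike.
- lock_lever (a joint): Angle in rad of the lever lock nut round the same axis below the cross bar: 0 when its arm points squarely out of the slab's left side (slab +y), growing clockwise seen from above, pi/2 at its stop, fully home, the arm then parallel to the slab's left edge, pointing to slab +x. Starts at 0.05 to 0.5, stays where left, takes about 0.2 N m to swing, is not turned by the spindle.
- lever_ball (a point): Centre of the black ball, 18 mm diameter, on the end of the lock lever's arm: 105 mm from the spindle axis, 62.5 mm above the bench. The arm is a bar 10 mm in diameter at the same height, running radially from the nut (34 mm diameter, top 69 mm above the bench) to the ball.
- jar_mid (a point): Amber glass sample jar with a white cap, 64 mm diameter, 85 mm high; the point is its centre. Leave it alone.
- weight_mid (a point): Steel 200 g calibration weight with a grip knob, 38 mm diameter, 66 mm high; the point is its centre. Leave it alone.
- tray_mid (a point): Shallow stainless steel tray 240 x 160 mm, 35 mm high; the point is its centre. Leave it alone.

How it is judged:
By the outcome, as a careful person would: the job done as asked, in the order asked, and still so for the second after the job is handed in, with the robot touching nothing.
It also fails if it takes over 61 s, if anything falls off the work surface, if the arm or the gripper's body presses on something with over 40 N, if the wrist force passes 120 N, or if a joint passes its speed limit or range.

## Working session

There is one attempt and no reset: what is moved stays moved. The work goes in short steps, Python scripts to look and compute and a tool call to move; the robot and the scene stay as the last step left them, time stands still between calls to the robot, and variables do not carry over. Pictures are saved under pics/ and viewed, about 8 in all and at most 12, crops included, and the job is handed in when it is done.

Besides the shell and the picture viewer there is one more tool, called after ">>>" as name(argument=value, ...), one argument or row to a line, values as JSON. arm_command: Moves the arm, as the interface text tells. Its arguments: {"type":"object","properties":{"increments":{"type":"array","items":{"type":"array"}}},"required":["increments"]}

```bash
mkdir -p pics; ls; cat > h.py <<'E'
import numpy as np, cv2
from bench import readout, imaging, arm
from scipy.spatial.transform import Rotation as R
def cam(n, st=None):
    i=imaging.camera_info(n); f=240/np.tan(np.radians(i["vfov"])/2)
    K=np.array([[f,0,i["cx"]],[0,f,i["cy"]],[0,0,1.]]); D=np.array(i["D"],float)
    if "eye" in i: return K,D,np.array(i["rotation"],float).reshape(3,3) if np.size(i["rotation"])==9 else R.from_quat(i["rotation"]).as_matrix(),np.array(i["eye"],float)
    T=np.array(i["T_tool_cam"]); Rt=R.from_quat(st["ee_rot"]).as_matrix()
    return K,D,Rt@T[:3,:3],Rt@T[:3,3]+np.array(st["position"])
def rays(c,px):
    K,D,Rm,e=c; u=cv2.undistortPoints(np.array(px,float).reshape(-1,1,2),K,D).reshape(-1,2)
    return np.c_[u,np.ones(len(u))]@Rm.T
def onplane(c,px,z):
    d=rays(c,px); return c[3]+d*((z-c[3][2])/d[:,2])[:,None]
def tri(c1,p1,c2,p2):
    d1=rays(c1,[p1])[0];d2=rays(c2,[p2])[0]
    s=np.linalg.lstsq(np.c_[d1,-d2],c2[3]-c1[3],rcond=None)[0]
    a=c1[3]+s[0]*d1;b=c2[3]+s[1]*d2
    return (a+b)/2,np.linalg.norm(a-b)
def atdepth(c,px,dep):
    d=rays(c,px); return c[3]+d*np.array(dep,float).reshape(-1,1)
def proj(c,P):
    K,D,Rm,e=c; return cv2.projectPoints((np.array(P,float).reshape(-1,3)-e)@Rm,np.zeros(3),np.zeros(3),K,D)[0].reshape(-1,2)
E
cat > a.py <<'E'
from h import *
st=readout.read_state(); print(st)
for n in("top","side","wrist"):
    im,d=imaging.get_image(n); cv2.imwrite(f"pics/{n}0.png",im); np.save(f"{n}0.npy",d); c=cam(n,st); print(n,c[0][0,0],c[1],c[2].round(3).tolist(),c[3])
E
python3 a.py
```

```text
pics
{'clock': 0.0, 'joints': array([ 1.38960862e+00,  3.85568503e-01,  6.59625820e-03, -5.13482844e-04,
       -1.19399958e+00, -2.58608120e-01]), 'joint_vel': array([-0.0008968 ,  0.00128769,  0.00038658,  0.00010403, -0.00028194,
       -0.00051147]), 'joint_efforts': array([-3.05067770e-04, -3.92290020e+01,  1.88398343e+01,  4.18626308e+00,
       -4.61484102e-03, -1.73795005e-07]), 'position': array([265.81977391, 564.99284895, 230.20065731]), 'ee_rot': array([-0.68992557,  0.15508158,  0.69020325,  0.15353136]), 'contact_force': array([ 0.50151211, -0.27486012,  0.82827929]), 'wrist_torque': array([ 0.03472569, -0.04174277,  0.00842576]), 'gripper_width': 85.55975751895859}
top 567.6533821625408 [-0.08902212  0.          0.          0.          0.        ] [[-0.021, -0.991, 0.132], [-1.0, 0.018, -0.023], [0.02, -0.133, -0.991]] [ 335.76599242   -3.92565527 1711.69839481]
side 476.0811763446208 [-0.00090437  0.          0.          0.          0.        ] [[-0.908, -0.308, 0.285], [-0.419, 0.688, -0.593], [-0.013, -0.657, -0.754]] [270.98189564 597.24632631 882.08759717]
wrist 420.34706453545397 [-0.02363263  0.          0.          0.          0.        ] [[-0.426, -0.87, -0.248], [-0.904, 0.411, 0.114], [0.003, 0.273, -0.962]] [327.76842119 535.92906827 372.67394344]
```

View pics/top0.png

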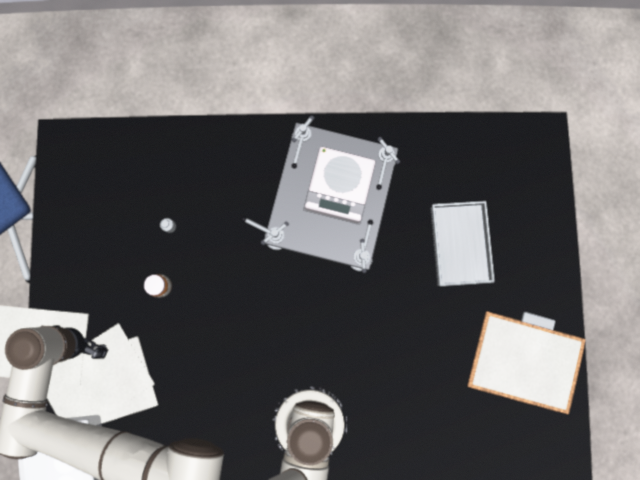

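View pics/side0.png

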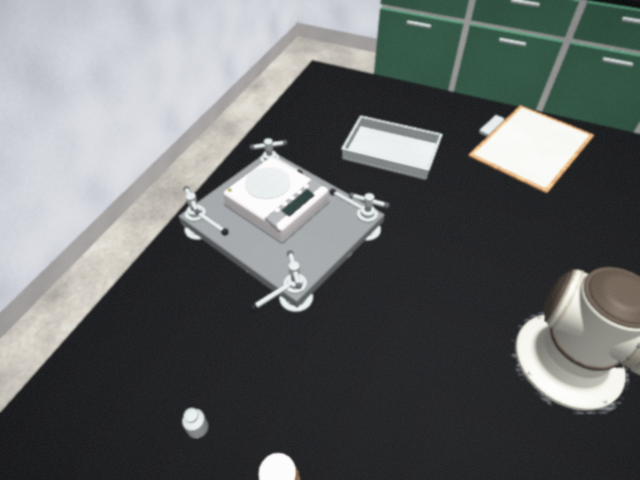

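The top view shows the raised spindle at about (274,236), with its lever pointing to about (247,221). In the side view its bar is at (294,258) and the foot plate at (297,302). I'll get rough positions from these.

```bash
cat > b.py <<'E'
from h import *
t=cam("top"); s=cam("side")
print(onplane(t,[[274,236],[265,241],[297,124],[398,149],[370,269],[247,221]],50).round(0))
print(tri(t,(274,236),s,(294,268)), onplane(s,[[294,268]],104))
st=readout.read_state()
im=cv2.imread("pics/top0.png")[90:290,220:420]; a=cv2.resize(im,(600,600),interpolation=3)
im=cv2.imread("pics/side0.png")[220:330,240:350]; b=cv2.resize(im,(600,600),interpolation=3)
cv2.imwrite("pics/c1.png",cv2.resize(np.hstack([a,b]),(800,400)))
w=cam("wrist",st); print(proj(w,[[480,95,100]]),proj(w,[[480,95,60]]))
E
python3 b.py
```

```text
[[ 549.   96.   50.]
 [ 535.  123.   50.]
 [ 891.   23.   50.]
 [ 809. -282.   50.]
 [ 447. -185.   50.]
 [ 596.  175.   50.]]
(array([546.71657355,  93.92203979, 113.61830817]), np.float64(11.295888234303636)) [[555.83283954  88.88901207 104.        ]]
[[ 960.13696934 -504.93983486]] [[ 885.37556816 -436.62742475]]
```

View pics/c1.png

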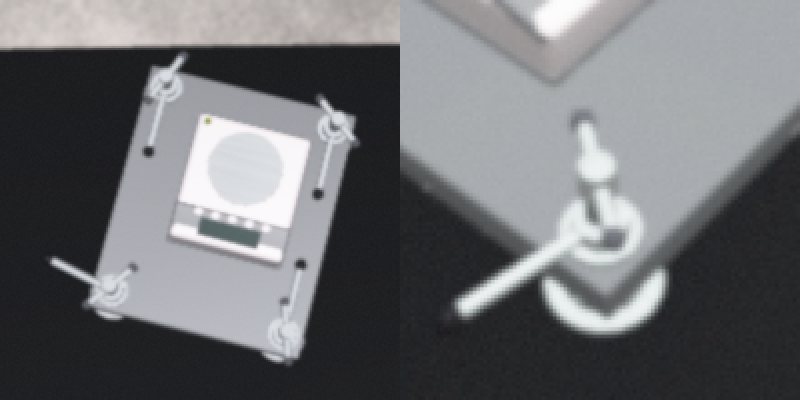

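The crops show the bar running about -50° in world axes, its lever out to the left, and the slab at about -16° yaw. The spindle is near (551,90). Next I'll move the wrist camera there.

>>> arm_command(
  increments=[
    [[0, 0, 0], [21, -44, 10], 0],
    [[0, 0, 0], [42, -88, 20], 0],
    [[0, 0, 0], [63, -132, 30], 0],
    [[0, 0, 0], [84, -176, 40], 0],
    [[0, 0, 0], [105, -220, 40], 0],
  ],
)

```text
clock: 0.65
position: [371.8, 343.8, 271.9]
ee_rot: [0.691, -0.154, -0.69, -0.154]
contact_force: [1.0, 0.3, -0.1]
gripper_width: 85.4
```

>>> arm_command(
  increments=[
    [[0, 0, 0], [21, -44, 0], 0],
    [[0, 0, 0], [42, -88, 0], 0],
    [[0, 0, 0], [63, -132, 0], 0],
    [[0, 0, 0], [84, -176, 0], 0],
    [[0, 0, 0], [105, -220, 0], 0],
  ],
)

```text
clock: 1.15
position: [477.0, 121.9, 271.9]
ee_rot: [0.691, -0.153, -0.69, -0.154]
contact_force: [0.4, 0.8, -0.7]
gripper_width: 85.5
```

```bash
cat > c.py <<'E'
from h import *
import sys,pickle
k=sys.argv[1]
st=readout.read_state(); im,d=imaging.get_image("wrist"); cv2.imwrite(f"pics/w{k}.png",im); np.save(f"w{k}.npy",d)
pickle.dump((st,cam("wrist",st)),open(f"w{k}.pkl","wb"))
print(st["clock"],st["position"],st["joints"].round(3),R.from_quat(st["ee_rot"]).as_matrix().round(3).tolist(),st["contact_force"],st["wrist_torque"],np.abs(st["joint_vel"]).max())
print(proj(cam("wrist",st),[[551,90,104]]))
E
python3 c.py 1
```

```text
1.15 [476.9888903  121.85935854 271.94736519] [ 0.581  0.127 -0.24  -0.    -1.202  0.551] [[0.001, -0.425, -0.905], [0.001, -0.905, 0.425], [-1.0, -0.001, -0.001]] [ 0.37044933  0.79740932 -0.69359001] [ 0.08734832 -0.1278012   0.03859428] 1.037127361367264
[[315.89626141 103.59482448]]
```

View pics/w1.png

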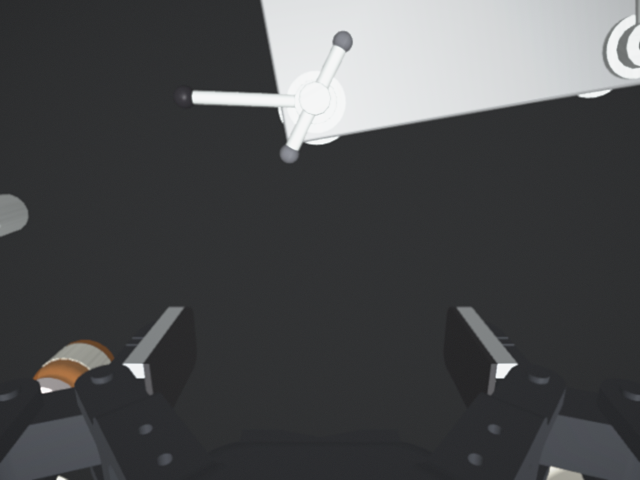

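In the wrist view the bar's balls are at (343,41) and (289,154), the head at (315,98) and the lever ball at (184,96). The path is clear. I'll rotate counter-clockwise, so the last joint has room for the clockwise turning, while moving over the spindle.

>>> arm_command(
  increments=[
    [[0, 0, 8], [15, -6, 0], 0.1],
    [[0, 0, 16], [30, -12, 0], 0.2],
    [[0, 0, 24], [45, -18, 0], 0.3],
    [[0, 0, 32], [60, -25, 0], 0.3],
    [[0, 0, 40], [74, -32, 0], 0.3],
  ],
)

```text
clock: 1.7
position: [553.1, 84.5, 271.4]
ee_rot: [0.701, 0.091, -0.701, 0.092]
contact_force: [-0.7, 0.3, 0.0]
gripper_width: 59.7
```

>>> arm_command(
  increments=[
    [[0, 0, 8], [0, 0, 0], 0.3],
    [[0, 0, 16], [0, 0, 0], 0.3],
    [[0, 0, 24], [0, 0, 0], 0.3],
    [[0, 0, 32], [0, 0, 0], 0.3],
    [[0, 0, 40], [0, 0, 0], 0.3],
  ],
)

```text
clock: 2.2
position: [552.9, 84.4, 270.9]
ee_rot: [0.627, 0.327, -0.627, 0.327]
contact_force: [0.8, -0.5, -0.6]
gripper_width: 59.9
```

>>> arm_command(
  increments=[
    [[0, 0, 8], [0, 0, 0], 0.3],
    [[0, 0, 16], [0, 0, 0], 0.3],
    [[0, 0, 25], [0, 0, 0], 0.3],
    [[0, 0, 25], [0, 0, 0], 0.3],
    [[0, 0, 25], [0, 0, 0], 0.3],
  ],
)

```text
clock: 2.7
position: [552.8, 84.5, 270.7]
ee_rot: [-0.542, -0.454, 0.542, -0.454]
contact_force: [0.2, 0.1, -0.1]
gripper_width: 59.9
```

```bash
python3 c.py 2; python3 -c "
from h import *
print(readout.read_state()['gripper_width'])"
```

```text
2.7 [552.75584421  84.4829396  270.71308233] [ 0.442  0.247 -0.092  0.    -1.233  2.525] [[0.0, 0.985, -0.174], [-0.0, -0.174, -0.985], [-1.0, 0.0, 0.0]] [ 0.20844817  0.14508546 -0.06668924] [-0.03187173  0.00863679  0.03999867] 0.0011316432237786704
[[317.42494724 209.86883399]]
59.69046067397833
```

View pics/w2.png

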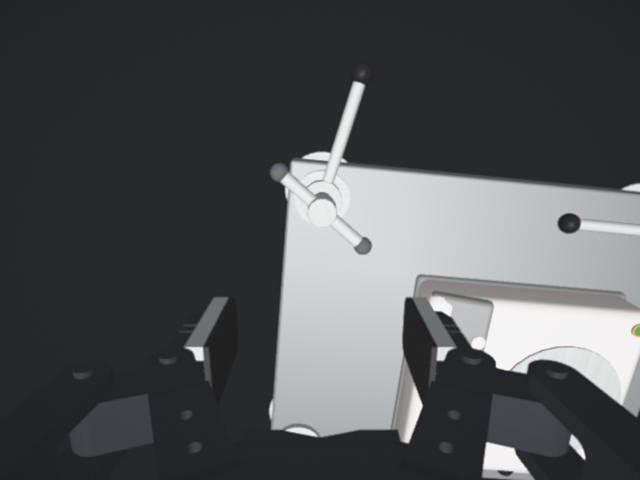

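In this view the bar's balls are at (279,172) and (363,245), the head's top at (321,210) and the lever ball at (362,73). I'll triangulate with the earlier view.

```bash
cat > d.py <<'E'
from h import *
import pickle
a=pickle.load(open("w1.pkl","rb"))[1]; b=pickle.load(open("w2.pkl","rb"))[1]
P={}
for n,p,q in(("A",(343,41),(363,245.5)),("B",(289,154),(279,172)),("L",(184,96.5),(362,73.5)),("head",(315,98),(321,209.5))):
    P[n],e=tri(a,p,b,q); print(n,P[n].round(1),round(e,1))
m=(P["A"]+P["B"])/2; v=P["A"]-P["B"]; print("mid",m,np.linalg.norm(v),np.degrees(np.arctan2(v[1],v[0])))
# single-view on known heights
for c,A,B,L in((a,(343,41),(289,154),(184,96.5)),(b,(363,245.5),(279,172),(362,73.5))):
    q=onplane(c,[A,B],104); print("104:",q.mean(0).round(1),np.linalg.norm(q[0]-q[1]).round(1),np.degrees(np.arctan2(*(q[0]-q[1])[1::-1])).round(1)); print("L",onplane(c,[L],62.5).round(1))
d=np.load("w2.npy"); print("depth head",atdepth(b,[(321,209)],[np.median(d[205:214,317:325])]))
# slab left edge direction in view2 (z=50)
print("edge",onplane(b,[(350,163),(600,182),(288,330),(292,200)],50).round(1))
E
python3 d.py
```

```text
A [580.6  55.4 100.3] 0.2
B [527.9 122.7 102.7] 0.5
L [602.8 182.7  61.5] 0.1
head [554.2  89.2 102.2] 1.2
mid [554.25626463  89.02988878 101.47950581] 85.48328763642283 -51.90643296457119
104: [553.9  89.3 104. ] 84.8 -51.9
L [[602.5 182.5  62.5]]
104: [554.4  89.6 104. ] 84.3 -51.7
L [[602.7 182.6  62.5]]
depth head [[554.15778152  92.58864879 115.95701609]]
edge [[583.3 114.4  50. ]
 [795.9  60.8  50. ]
 [500.4 -31.2  50. ]
 [528.3  91.6  50. ]]
```

Axis is at about (554.2, 89.3), bar at -51.8°, bar height about 102–104, lever at about 0.23 rad and slab yaw about -14.1°. The jaws are at bar +42°, so I can go straight down.

>>> arm_command(
  increments=[
    [[0, 0, 0], [1.4, 4.8, 0], 0.3],
    [[0, 0, 0], [1.4, 4.8, -30], 0.3],
    [[0, 0, 0], [1.4, 4.8, -65], 0.3],
    [[0, 0, 0], [1.4, 4.8, -100], 0.3],
    [[0, 0, 0], [1.4, 4.8, -130], 0.3],
  ],
)

```text
clock: 3.25
position: [553.8, 89.4, 139.1]
ee_rot: [-0.542, -0.454, 0.542, -0.454]
contact_force: [0.1, -0.3, -1.1]
gripper_width: 59.7
```

>>> arm_command(
  increments=[
    [[0, 0, 0], [0, 0, -15], 0.3],
    [[0, 0, 0], [0, 0, -30], 0.3],
    [[0, 0, 0], [0, 0, -45], 0.3],
    [[0, 0, 0], [0, 0, -59], 0.3],
    [[0, 0, 0], [0, 0, -59], 0.3],
  ],
)

```text
clock: 3.75
position: [552.6, 89.2, 78.1]
ee_rot: [-0.541, -0.454, 0.544, -0.453]
contact_force: [0.4, 0.0, -0.1]
gripper_width: 60.1
```

```bash
cat > s.py <<'E'
from h import *
T=[]
for i in range(4):
    s=readout.read_state(); T.append(np.r_[s["contact_force"],s["wrist_torque"]])
Rm=R.from_quat(s["ee_rot"]).as_matrix(); p=s["position"]
y=np.degrees(np.arctan2(Rm[1,1],Rm[0,1]))
print("t",s["clock"],"p",p.round(1),"jaw",y.round(1),"j6",s["joints"][5].round(2),"w",round(s["gripper_width"],1)); print(np.round(T,3)[[0,-1]])
E
python3 s.py; python3 c.py 3
```

```text
t 3.75 p [552.6  89.2  78.1] jaw -10.2 j6 2.52 w 60.1
[[ 0.367  0.039 -0.06  -0.076  0.035  0.013]
 [ 0.367  0.039 -0.06  -0.076  0.035  0.013]]
3.75 [552.5726508   89.21386339  78.09494007] [ 4.490e-01  4.360e-01 -3.450e-01 -1.000e-03 -7.950e-01  2.515e+00] [[-0.005, 0.984, -0.176], [-0.002, -0.176, -0.984], [-1.0, -0.004, 0.003]] [ 0.36666158  0.03863835 -0.06015167] [-0.0758881   0.03542538  0.01321702] 0.03314774681768888
[[316.17361922 349.72936013]]
```

View pics/w3.png

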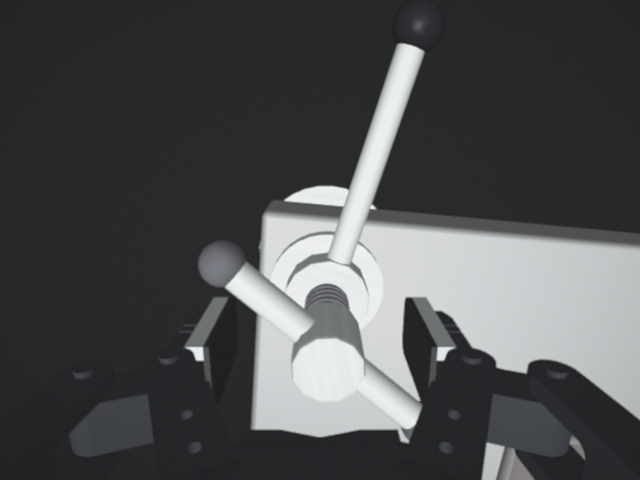

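The bar sits cleanly between the fingers: head at (328,365), fingers at x of about 220 and 420, nut well below. I'll centre, raise slightly and start turning clockwise, watching the wrist torque and the last joint's effort.

```bash
cat > s.py <<'E'
from h import *
T=[]
for i in range(6):
    imaging.get_image("wrist"); s=readout.read_state(); T.append(np.r_[s["contact_force"],s["wrist_torque"],s["joint_efforts"][5]])
T=np.array(T)
Rm=R.from_quat(s["ee_rot"]).as_matrix(); p=s["position"]
y=np.degrees(np.arctan2(Rm[1,1],Rm[0,1]))
print("t",round(s["clock"],2),"p",p.round(1),"jaw",y.round(1),"j6",s["joints"][5].round(2)); print("mean",T.mean(0).round(4)); print("std",T.std(0).round(4))
E
python3 s.py
```

```text
t 4.1 p [554.2  89.7  80.9] jaw -10.1 j6 2.52
mean [-0.5429  0.0176  0.224   0.0087 -0.0096 -0.0015 -0.0034]
std [0.4426 0.3264 0.4694 0.0299 0.0253 0.0301 0.0014]
```

>>> arm_command(
  increments=[
    [[0, 0, 0], [1, 0, 2], 0.3],
    [[0, 0, -5], [1.6, 0, 4], 0.3],
    [[0, 0, -10], [1.6, 0, 4], 0.3],
    [[0, 0, -16], [1.6, 0, 4], 0.3],
    [[0, 0, -22], [1.6, 0, 4], 0.3],
  ],
)

```text
clock: 4.6
position: [555.9, 89.5, 85.4]
ee_rot: [0.62, 0.341, -0.619, 0.341]
contact_force: [-0.8, -0.2, 0.2]
gripper_width: 59.6
```

```bash
python3 s.py
```

```text
t 4.9 p [556.   89.7  85.1] jaw -32.0 j6 2.13
mean [ 0.0426  0.0117 -0.1966 -0.0121 -0.0087  0.0047 -0.1178]
std [0.3751 0.2865 0.5634 0.0202 0.0393 0.0311 0.1388]
```

```bash
sed -i 's/^print("t"/print(T[:,6].round(4));print("t"/' s.py; python3 s.py; python3 - <<'E'
from h import *
E

```

```text
[0.0074 0.0061 0.0049 0.0038 0.003  0.0023]
t 5.2 p [555.9  89.7  85. ] jaw -32.1 j6 2.13
mean [-0.1847  0.1682 -0.0222 -0.002  -0.0022 -0.0052  0.0046]
std [0.4324 0.7062 0.5158 0.0314 0.0094 0.0317 0.0018]
```

>>> arm_command(
  increments=[
    [[0, 0, -3], [-1.8, -0.3, 0], 0.3],
    [[0, 0, -6], [-1.8, -0.3, 0], 0.3],
    [[0, 0, -9], [-1.8, -0.3, 0], 0.3],
    [[0, 0, -12], [-1.8, -0.3, 0], 0.3],
    [[0, 0, -15], [-1.8, -0.3, 0], 0.3],
  ],
)

```text
clock: 5.7
position: [554.3, 89.5, 85.0]
ee_rot: [0.659, 0.258, -0.658, 0.258]
contact_force: [1.4, 0.3, -0.4]
gripper_width: 59.8
```

```bash
python3 s.py; python3 c.py 4
```

```text
[-0.111  -0.195  -0.0627 -0.0187 -0.0075 -0.0058]
t 6.0 p [554.1  89.4  84.9] jaw -47.0 j6 1.87
mean [ 0.5503  0.0255 -0.2311  0.0226 -0.0613  0.0028 -0.0668]
std [0.3277 0.2276 0.6693 0.0272 0.0345 0.0348 0.0683]
6.0 [554.10121772  89.42254682  84.90949962] [ 4.490e-01  4.260e-01 -3.400e-01  1.000e-03 -8.040e-01  1.871e+00] [[0.001, 0.682, -0.732], [-0.0, -0.732, -0.682], [-1.0, 0.001, -0.001]] [ 0.60120877  0.38431644 -1.1101603 ] [ 0.05071556 -0.10192829 -0.04761107] 0.0040505923343086385
[[313.61659353 344.01594412]]
```

View pics/w4.png

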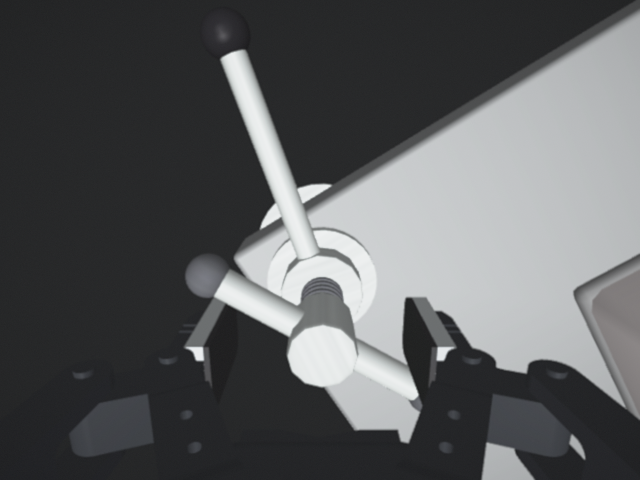

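The fingers now drive the bar: ball at (207,274), its other arm meeting the right finger near (415,390). I'll keep turning in steps at constant rate and log the last joint's effort.

```bash
cat > s.py <<'E'
from h import *
T=[]
for i in range(5):
    s=readout.read_state(); T.append(np.r_[s["contact_force"],s["wrist_torque"],s["joint_efforts"][5],s["joint_vel"][5]])
    if i<4: imaging.get_image("wrist")
T=np.array(T); Rm=R.from_quat(s["ee_rot"]).as_matrix(); y=np.degrees(np.arctan2(Rm[1,1],Rm[0,1]))
print("t",round(s["clock"],2),"p",s["position"].round(1),"jaw",y.round(1),"j6",s["joints"][5].round(2))
print("eff",T[:,6].round(3),"vel",T[:,7].round(2),"tz",T[:,5].round(3),"F",T[:,:3].mean(0).round(2))
E
python3 s.py
```

```text
t 6.25 p [554.1  89.4  84.9] jaw -47.1 j6 1.87
eff [-0.007 -0.008 -0.009 -0.01  -0.011] vel [-0. -0. -0. -0. -0.] tz [ 0.014  0.03   0.051 -0.014  0.016] F [-0.12  0.25 -0.18]
```

>>> arm_command(
  increments=[
    [[0, 0, -4], [0, 0, 0], 0.3],
    [[0, 0, -8], [0, 0, 0], 0.3],
    [[0, 0, -12], [0, 0, 0], 0.3],
    [[0, 0, -16], [0, 0, 0], 0.3],
    [[0, 0, -20], [0, 0, 0], 0.3],
  ],
)

```text
clock: 6.75
position: [554.2, 89.5, 85.0]
ee_rot: [0.694, 0.14, -0.693, 0.14]
contact_force: [0.0, -0.0, -0.9]
gripper_width: 59.7
```

```bash
python3 s.py
```

```text
t 6.95 p [554.   89.4  84.9] jaw -67.0 j6 1.52
eff [ 0.444 -0.142 -0.254 -0.076 -0.017] vel [-0.69  0.14  0.05  0.01 -0.  ] tz [ 0.032  0.02  -0.041  0.011  0.029] F [-0.22  0.26 -0.29]
```

>>> arm_command(
  increments=[
    [[0, 0, -4], [0, 0, 0], 0.3],
    [[0, 0, -8], [0, 0, 0], 0.3],
    [[0, 0, -12], [0, 0, 0], 0.3],
    [[0, 0, -16], [0, 0, 0], 0.3],
    [[0, 0, -20], [0, 0, 0], 0.3],
  ],
)

```text
clock: 7.45
position: [554.2, 89.4, 85.0]
ee_rot: [0.707, 0.018, -0.707, 0.018]
contact_force: [0.7, 0.2, -0.1]
gripper_width: 59.6
```

```bash
python3 s.py
```

```text
t 7.65 p [553.9  89.3  84.9] jaw -86.8 j6 1.18
eff [ 0.444 -0.147 -0.251 -0.072 -0.012] vel [-0.69  0.14  0.05  0.   -0.01] tz [ 0.052  0.027  0.014  0.007 -0.085] F [-0.13  0.02  0.06]
```

>>> arm_command(
  increments=[
    [[0, 0, -4], [0, 0, 0], 0.3],
    [[0, 0, -8], [0, 0, 0], 0.3],
    [[0, 0, -12], [0, 0, 0], 0.3],
    [[0, 0, -16], [0, 0, 0], 0.3],
    [[0, 0, -20], [0, 0, 0], 0.3],
  ],
)

```text
clock: 8.15
position: [554.0, 89.3, 84.9]
ee_rot: [0.7, -0.104, -0.699, -0.104]
contact_force: [0.8, -0.7, 0.1]
gripper_width: 59.9
```

```bash
python3 s.py
```

```text
t 8.35 p [553.7  89.2  84.9] jaw -106.7 j6 0.83
eff [ 0.444 -0.148 -0.249 -0.069 -0.009] vel [-0.69  0.13  0.04  0.   -0.01] tz [ 0.044  0.029 -0.012 -0.012 -0.026] F [ 0.32 -0.2   0.03]
```

>>> arm_command(
  increments=[
    [[0, 0, -3], [0.4, 0.1, 0], 0.3],
    [[0, 0, -6], [0.4, 0.1, 0], 0.3],
    [[0, 0, -9], [0.4, 0.1, 0], 0.3],
    [[0, 0, -12], [0.4, 0.1, 0], 0.3],
    [[0, 0, -15], [0.4, 0.1, 0], 0.3],
  ],
)

```text
clock: 8.85
position: [554.1, 89.2, 84.8]
ee_rot: [-0.68, 0.194, 0.68, 0.193]
contact_force: [-0.4, -0.7, -0.6]
gripper_width: 59.9
```

```bash
python3 s.py
```

```text
t 9.05 p [554.1  89.3  84.8] jaw -121.6 j6 0.57
eff [ 0.33  -0.116 -0.187 -0.051 -0.007] vel [-0.52  0.1   0.03  0.   -0.01] tz [ 0.004 -0.003  0.01   0.047  0.056] F [-0.3   0.09 -0.46]
```

>>> arm_command(
  increments=[
    [[0, 0, -3], [0.2, 0.1, 0], 0.3],
    [[0, 0, -6], [0.2, 0.1, 0], 0.3],
    [[0, 0, -9], [0.2, 0.1, 0], 0.3],
    [[0, 0, -12], [0.2, 0.1, 0], 0.3],
    [[0, 0, -15], [0.2, 0.1, 0], 0.3],
  ],
)

```text
clock: 9.55
position: [554.2, 89.3, 84.8]
ee_rot: [-0.649, 0.28, 0.65, 0.279]
contact_force: [0.1, 0.1, -0.8]
gripper_width: 60.3
```

```bash
python3 s.py
```

```text
t 9.75 p [554.2  89.4  84.8] jaw -136.5 j6 0.31
eff [ 0.329 -0.115 -0.187 -0.051 -0.007] vel [-0.52  0.1   0.03  0.   -0.01] tz [0.03  0.019 0.047 0.002 0.008] F [ 0.03  0.03 -0.23]
```

>>> arm_command(
  increments=[
    [[0, 0, -3], [0, 0, 0], 0.3],
    [[0, 0, -6], [0, 0, 0], 0.3],
    [[0, 0, -9], [0, 0, 0], 0.3],
    [[0, 0, -12], [0, 0, 0], 0.3],
    [[0, 0, -15], [0, 0, 0], 0.3],
  ],
)

```text
clock: 10.25
position: [554.2, 89.4, 84.8]
ee_rot: [-0.607, 0.362, 0.608, 0.361]
contact_force: [-0.4, -0.2, -0.8]
gripper_width: 59.9
```

```bash
python3 s.py
```

```text
t 10.45 p [554.2  89.4  84.9] jaw -151.4 j6 0.05
eff [ 0.329 -0.112 -0.185 -0.05  -0.005] vel [-0.52  0.1   0.03  0.   -0.01] tz [-0.036 -0.014  0.004 -0.033 -0.005] F [-0.26 -0.07 -0.13]
```

>>> arm_command(
  increments=[
    [[0, 0, -3], [0, 0, 0], 0.3],
    [[0, 0, -6], [0, 0, 0], 0.3],
    [[0, 0, -9], [0, 0, 0], 0.3],
    [[0, 0, -12], [0, 0, 0], 0.3],
    [[0, 0, -15], [0, 0, 0], 0.3],
  ],
)

```text
clock: 10.95
position: [554.2, 89.6, 84.8]
ee_rot: [-0.555, 0.438, 0.556, 0.437]
contact_force: [0.3, 0.8, -0.6]
gripper_width: 60.3
```

```bash
python3 s.py
```

```text
t 11.15 p [554.2  89.5  84.8] jaw -166.3 j6 -0.21
eff [ 0.315 -0.123 -0.19  -0.055 -0.012] vel [-0.52  0.1   0.03  0.   -0.01] tz [0.045 0.005 0.029 0.06  0.055] F [-0.1   0.61 -0.15]
```

>>> arm_command(
  increments=[
    [[0, 0, 0], [0, 0, 0], 0.3],
    [[0, 0, 0], [0, 0, 0], 0.3],
    [[0, 0, -3], [0, 0, 0], 0.3],
    [[0, 0, -6], [0, 0, 0], 0.3],
    [[0, 0, -9], [0, 0, 0], 0.3],
  ],
)

```text
clock: 11.65
position: [554.3, 89.6, 84.8]
ee_rot: [-0.519, 0.479, 0.52, 0.479]
contact_force: [-0.5, 1.0, -0.7]
gripper_width: 59.9
```

```bash
python3 s.py
```

```text
t 11.85 p [554.3  89.6  84.9] jaw -175.2 j6 -0.36
eff [ 0.289 -0.137 -0.202 -0.069 -0.028] vel [-0.52  0.1   0.04  0.01 -0.  ] tz [0.03  0.047 0.061 0.033 0.041] F [ 0.01  0.65 -0.46]
```

The effort has shifted by 0.04 N m, and wrist torque agrees: the foot bears at roughly 3–4 N. One small confirming step.

>>> arm_command(
  increments=[
    [[0, 0, 0], [0, 0, 0], 0.3],
    [[0, 0, 0], [0, 0, 0], 0.3],
    [[0, 0, 0], [0, 0, 0], 0.3],
    [[0, 0, -1], [0, 0, 0], 0.3],
    [[0, 0, -4], [0, 0, 0], 0.3],
  ],
)

```text
clock: 12.35
position: [554.3, 89.7, 84.8]
ee_rot: [-0.503, 0.497, 0.503, 0.497]
contact_force: [-0.1, 1.6, -0.2]
gripper_width: 59.7
```

```bash
python3 s.py; python3 s.py
```

```text
t 12.55 p [554.3  89.6  84.9] jaw -179.2 j6 -0.43
eff [ 0.384 -0.116 -0.205 -0.078 -0.037] vel [-0.54  0.1   0.04  0.01 -0.  ] tz [0.051 0.054 0.006 0.1   0.032] F [ 0.26  0.66 -0.61]
t 12.75 p [554.3  89.6  84.9] jaw -179.2 j6 -0.43
eff [-0.037 -0.027 -0.025 -0.025 -0.026] vel [-0. -0. -0. -0. -0.] tz [ 0.032  0.061  0.049 -0.013  0.02 ] F [ 0.    0.76 -0.45]
```

The torque rose again as predicted, about 5 N on the foot. Now I'll back off the bar, lift clear, shut the fingers and go behind the lever ball.

>>> arm_command(
  increments=[
    [[0, 0, 8], [0, 0, 0], 0.3],
    [[0, 0, 15], [0, 0, 0], 0.3],
    [[0, 0, 15], [0, 0, 25], 0.3],
    [[0, 0, 15], [0, 0, 55], 0.3],
    [[0, 0, 15], [0, 0, 75], 0.3],
  ],
)

```text
clock: 13.25
position: [554.9, 89.5, 161.8]
ee_rot: [0.564, -0.426, -0.564, -0.427]
contact_force: [-0.5, -0.4, -0.5]
gripper_width: 59.5
```

>>> arm_command(
  increments=[
    [[0, 0, 8], [3, 22, 0], 0.5],
    [[0, 0, 16], [7, 44, 0], 1],
    [[0, 0, 24], [11, 66, 0], 1],
    [[0, 0, 32], [14, 88, 0], 1],
    [[0, 0, 40], [17, 109, 0], 1],
  ],
)

```text
clock: 13.75
position: [571.8, 199.0, 161.9]
ee_rot: [-0.676, 0.206, 0.677, 0.206]
contact_force: [0.7, -0.7, -0.0]
gripper_width: 0.1
```

```bash
python3 s.py; python3 c.py 5
```

```text
t 13.95 p [571.5 198.4 161.5] jaw -124.2 j6 0.37
eff [-0.748  0.286  0.352  0.107  0.024] vel [ 1.12 -0.2  -0.07 -0.02  0.  ] tz [-0.007 -0.015  0.011 -0.005  0.028] F [0.39 0.28 0.19]
13.95 [571.48481133 198.39077283 161.53563448] [ 0.601  0.407 -0.141 -0.    -1.023  0.372] [[-0.001, -0.562, -0.827], [-0.0, -0.827, 0.562], [-1.0, 0.0, 0.0]] [ 0.02348999 -0.98918997  0.39194464] [-0.0075777  -0.02428199  0.02801129] 0.01475315489944027
[[530.99183982 174.90045599]]
```

View pics/w5.png

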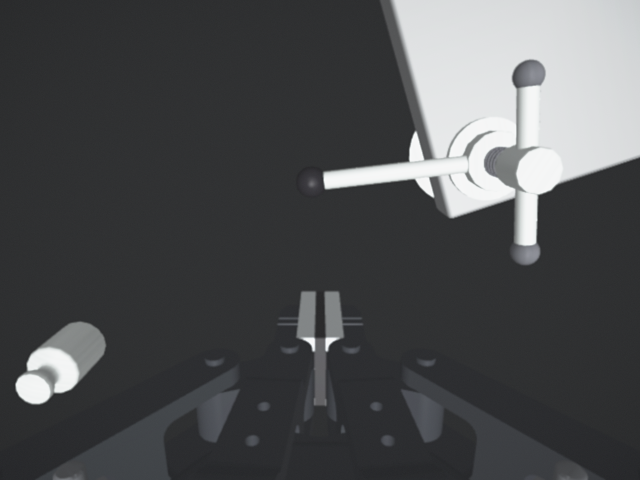

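The view shows the fingers shut and behind the lever ball at (311,181), with the bar released and clear. I'll go down and plan the arc.

>>> arm_command(
  increments=[
    [[0, 0, 4], [0, 0.5, -25], 1],
    [[0, 0, 7], [0, 0.5, -50], 1],
    [[0, 0, 7], [0, 0.5, -80], 1],
    [[0, 0, 7], [0, 0.5, -102], 1],
    [[0, 0, 7], [0, 0.5, -102], 1],
  ],
)

```text
clock: 14.5
position: [569.1, 196.0, 56.4]
ee_rot: [-0.685, 0.169, 0.689, 0.166]
contact_force: [-0.3, -0.8, 0.6]
gripper_width: -0.2
```

```bash
python3 s.py; cat > arc.py <<'E'
from h import *
import sys
ax=np.array([554.2,89.4]); off=float(sys.argv[1])
s=readout.read_state(); p=s["position"][:2]; Rm=R.from_quat(s["ee_rot"]).as_matrix(); y=np.degrees(np.arctan2(Rm[1,1],Rm[0,1]))%180
v=ax-p
b=pc=None
d=p-ax
# current lever angle if in contact: position = 105u - off*t
phi=np.degrees(np.arctan2(d[1],d[0])); r=np.hypot(*d); print("r",r,"theta now",phi-np.degrees(np.arcsin(off/r)),"jaw",y)
for th in map(float,sys.argv[2:]):
    a=np.radians(th); c=ax+105*np.array([np.cos(a),np.sin(a)])-off*np.array([np.sin(a),-np.cos(a)])
    print(th,"shift",(c-p).round(1),"turn",round(th-y,1))
E
python3 arc.py 20 62.5 55 47 39 31 23; python3 c.py 6
```

```text
t 14.7 p [572.6 198.6  61.4] jaw -117.3 j6 0.49
eff [-0.001 -0.003 -0.003 -0.002 -0.002] vel [0. 0. 0. 0. 0.] tz [ 0.038 -0.003 -0.004  0.066  0.042] F [0.11 0.1  0.57]
r 110.70092475378252 theta now 70.04234461103 jaw 62.72609429878234
62.5 shift [12.4 -6.8] turn -0.2
55.0 shift [ 25.5 -11.7] turn -7.7
47.0 shift [ 38.6 -18.7] turn -15.7
39.0 shift [ 50.6 -27.5] turn -23.7
31.0 shift [ 61.3 -37.9] turn -31.7
23.0 shift [ 70.5 -49.7] turn -39.7
14.7 [572.56437482 198.5670485   61.37201272] [ 0.601  0.518 -0.248  0.    -0.802  0.494] [[0.002, -0.458, -0.889], [0.001, -0.889, 0.458], [-1.0, -0.002, -0.001]] [0.04510705 0.07705753 0.53739541] [0.04480257 0.01070485 0.04245257] 0.006646613033907708
[[729.41976655 275.35930705]]
```

View pics/w6.png

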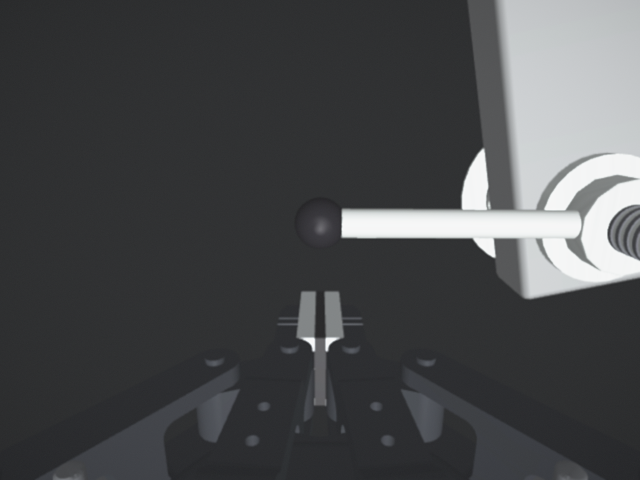

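The closed fingers stand squarely behind the ball, which is at (320,222), with the tips below it. I'll start the swing gently.

>>> arm_command(
  increments=[
    [[0, 0, 0], [0, 0, -4], 1],
    [[0, 0, 0], [6, -3.2, -4], 1],
    [[0, 0, 0], [12.4, -6.8, -4], 1],
    [[0, 0, -4], [19.1, -9.2, -4], 1],
    [[0, 0, -7.7], [25.5, -11.7, -4], 1],
  ],
)

```text
clock: 15.25
position: [598.6, 187.0, 57.8]
ee_rot: [0.675, -0.213, -0.673, -0.214]
contact_force: [-1.3, 1.4, 1.0]
gripper_width: -0.1
```

```bash
python3 s.py;  python3 arc.py 20 51 47 43 39 35 31 
```

```text
t 15.45 p [598.3 186.7  57.4] jaw -124.9 j6 0.4
eff [ 0.359 -0.107 -0.201 -0.058 -0.01 ] vel [-0.55  0.11  0.04  0.01 -0.  ] tz [ 0.048  0.042 -0.003  0.028  0.038] F [-0.22  0.42  0.28]
r 106.83638300903677 theta now 54.82706875203835 jaw 55.07912262776735
51.0 shift [ 6.4 -3.1] turn -4.1
47.0 shift [12.9 -6.9] turn -8.1
43.0 shift [ 19.  -11.1] turn -12.1
39.0 shift [ 24.9 -15.7] turn -16.1
35.0 shift [ 30.4 -20.7] turn -20.1
31.0 shift [ 35.6 -26.1] turn -24.1
```

Contact force of about 1.9 N matches the lever's drag. I'll continue.

>>> arm_command(
  increments=[
    [[0, 0, -4.1], [6.4, -3.1, 0], 1],
    [[0, 0, -8.1], [12.9, -6.9, 0], 1],
    [[0, 0, -12.1], [19, -11.1, 0], 1],
    [[0, 0, -16.1], [24.9, -15.7, 0], 1],
    [[0, 0, -20.1], [30.4, -20.7, 0], 1],
  ],
)

```text
clock: 15.95
position: [628.5, 166.4, 57.3]
ee_rot: [0.628, -0.326, -0.626, -0.328]
contact_force: [-1.8, 2.1, 0.1]
gripper_width: -0.1
```

```bash
python3 s.py;  python3 arc.py 20 31 27 23 19 15 11 7
```

```text
t 16.15 p [628.5 165.9  57.2] jaw -144.9 j6 0.1
eff [ 0.385 -0.118 -0.211 -0.059 -0.008] vel [-0.58  0.12  0.04  0.   -0.01] tz [-0.038 -0.014  0.014 -0.039  0.054] F [-0.06  0.48  0.37]
r 106.6722867283388 theta now 35.01823952114329 jaw 35.087376839238914
31.0 shift [ 5.4 -5.3] turn -4.1
27.0 shift [ 10.1 -11. ] turn -8.1
23.0 shift [ 14.5 -17.1] turn -12.1
19.0 shift [ 18.4 -23.4] turn -16.1
15.0 shift [ 21.9 -30. ] turn -20.1
11.0 shift [ 24.9 -36.8] turn -24.1
7.0 shift [ 27.4 -43.9] turn -28.1
```

>>> arm_command(
  increments=[
    [[0, 0, -4.1], [5.4, -5.3, 0], 1],
    [[0, 0, -8.1], [10.1, -11, 0], 1],
    [[0, 0, -12.1], [14.5, -17.1, 0], 1],
    [[0, 0, -16.1], [18.4, -23.4, 0], 1],
    [[0, 0, -20.1], [21.9, -30, 0], 1],
  ],
)

```text
clock: 16.65
position: [650.1, 136.5, 57.3]
ee_rot: [0.562, -0.43, -0.56, -0.431]
contact_force: [-0.4, 2.5, 0.5]
gripper_width: -0.0
```

```bash
python3 s.py;  python3 arc.py 20 12 8 4 0 -2 -4 -6 -8
```

```text
t 16.85 p [650.2 135.9  57.2] jaw -164.9 j6 -0.19
eff [ 0.386 -0.118 -0.209 -0.057 -0.007] vel [-0.58  0.11  0.04  0.   -0.01] tz [-0.005 -0.012 -0.015  0.017 -0.041] F [-0.24  0.62  0.51]
r 106.67585104331467 theta now 15.053201788430204 jaw 15.126522679198985
12.0 shift [ 2.6 -5.1] turn -3.1
8.0 shift [  5.2 -12.1] turn -7.1
4.0 shift [  7.4 -19.3] turn -11.1
0.0 shift [  9.  -26.5] turn -15.1
-2.0 shift [  9.6 -30.2] turn -17.1
-4.0 shift [ 10.1 -33.9] turn -19.1
-6.0 shift [ 10.5 -37.6] turn -21.1
-8.0 shift [ 10.8 -41.3] turn -23.1
```

>>> arm_command(
  increments=[
    [[0, 0, -4.1], [3.3, -6.8, 0], 1],
    [[0, 0, -8.1], [5.8, -13.9, 0], 1],
    [[0, 0, -12.1], [7.8, -21, 0], 1],
    [[0, 0, -16.1], [9.3, -28.3, 0], 1],
    [[0, 0, -19.1], [10.1, -33.9, 0], 1],
  ],
)

```text
clock: 17.35
position: [660.2, 102.7, 57.2]
ee_rot: [-0.483, 0.517, 0.481, 0.517]
contact_force: [-0.3, 2.2, -0.2]
gripper_width: -0.0
```

```bash
python3 s.py;  python3 arc.py 20 -6 -8 -10 -11 -12 -13 -14 -15 -16; python3 c.py 7
```

```text
t 17.55 p [660.1 102.2  57.2] jaw 176.2 j6 -0.47
eff [ 0.25  -0.102 -0.159 -0.042 -0.004] vel [-0.43  0.09  0.03  0.   -0.01] tz [-0.09  -0.035  0.019  0.025  0.01 ] F [-0.01  0.75 -0.24]
r 106.65123269293916 theta now -3.9307178623767047 jaw 176.16040185228547
-6.0 shift [ 0.6 -3.9] turn -182.2
-8.0 shift [ 0.9 -7.6] turn -184.2
-10.0 shift [  1.  -11.3] turn -186.2
-11.0 shift [  1.  -13.2] turn -187.2
-12.0 shift [  1. -15.] turn -188.2
-13.0 shift [  0.9 -16.9] turn -189.2
-14.0 shift [  0.8 -18.8] turn -190.2
-15.0 shift [  0.7 -20.6] turn -191.2
-16.0 shift [  0.6 -22.5] turn -192.2
17.55 [660.08375353 102.17169423  57.19423752] [ 0.396  0.609 -0.084  0.004 -0.877 -0.466] [[0.002, -0.998, 0.067], [-0.002, 0.067, 0.998], [-1.0, -0.002, -0.002]] [ 0.04237352 -0.00515787 -0.18488338] [0.0119333  0.04398983 0.00985775] 0.006166063044203975
[[736.66826415 323.54756441]]
```

View pics/w7.png

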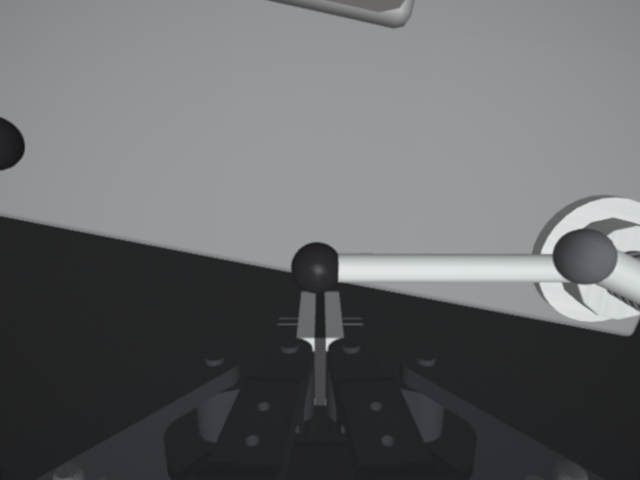

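The finger bears on the ball at (316,267); the lever still makes about 10.7° with the slab's left edge. I'll advance slowly.

>>> arm_command(
  increments=[
    [[0, 0, -2], [0.6, -3.9, 0], 1],
    [[0, 0, -4], [0.9, -7.6, 0], 1],
    [[0, 0, -6], [1, -11.3, 0], 1],
    [[0, 0, -7], [1, -13.2, 0], 1],
    [[0, 0, -8], [1, -15, 0], 1],
  ],
)

```text
clock: 18.1
position: [660.9, 87.0, 57.1]
ee_rot: [-0.446, 0.55, 0.444, 0.549]
contact_force: [-0.3, 2.9, -0.2]
gripper_width: -0.0
```

```bash
python3 s.py;  python3 arc.py 20 -12.5 -13 -13.5 -14 -14.5 -15 -15.5 -16
```

```text
t 18.3 p [661.1  86.8  57.1] jaw 168.1 j6 -0.58
eff [ 0.106 -0.015 -0.049 -0.014 -0.002] vel [-0.15  0.03  0.01  0.   -0.  ] tz [ 0.005 -0.023  0.042  0.009 -0.005] F [-0.42  1.67 -0.33]
r 106.91910853598131 theta now -12.17008094754226 jaw 168.14125831855202
-12.5 shift [-0.  -0.6] turn -180.6
-13.0 shift [-0.1 -1.5] turn -181.1
-13.5 shift [-0.1 -2.5] turn -181.6
-14.0 shift [-0.2 -3.4] turn -182.1
-14.5 shift [-0.2 -4.3] turn -182.6
-15.0 shift [-0.3 -5.3] turn -183.1
-15.5 shift [-0.4 -6.2] turn -183.6
-16.0 shift [-0.4 -7.1] turn -184.1
```

>>> arm_command(
  increments=[
    [[0, 0, -0.4], [0, -0.7, 0], 1],
    [[0, 0, -0.8], [0, -1.4, 0], 1],
    [[0, 0, -1.2], [-0.1, -2.1, 0], 1],
    [[0, 0, -1.6], [-0.1, -2.8, 0], 1],
    [[0, 0, -2], [-0.2, -3.4, 0], 1],
  ],
)

```text
clock: 18.8
position: [661.0, 83.5, 57.2]
ee_rot: [-0.437, 0.557, 0.435, 0.557]
contact_force: [-0.1, 1.6, 1.0]
gripper_width: 0.1
```

```bash
python3 s.py;  python3 arc.py 20 -14
```

```text
t 19.0 p [661.   83.4  57.2] jaw 166.1 j6 -0.61
eff [ 0.046 -0.005 -0.018 -0.003  0.002] vel [-0.06  0.01  0.01  0.    0.  ] tz [-0.012  0.017 -0.012 -0.011  0.038] F [-0.08  1.82  0.23]
r 106.95701946465636 theta now -13.984106553526315 jaw 166.1447012478017
-14.0 shift [-0.1 -0. ] turn -180.1
```

>>> arm_command(
  increments=[
    [[0, 0, 0], [0, -0.4, 0], 1],
    [[0, 0, 0], [0, -0.8, 0], 1],
    [[0, 0, 0], [0, -1.2, 0], 1],
    [[0, 0, 0], [-0.1, -1.6, 0], 1],
    [[0, 0, 0], [-0.1, -2, 0], 1],
  ],
)

```text
clock: 19.5
position: [660.7, 81.3, 57.1]
ee_rot: [-0.437, 0.557, 0.435, 0.556]
contact_force: [-0.1, 2.5, 0.9]
gripper_width: 0.5
```

```bash
python3 s.py;  python3 arc.py 20 -14
```

```text
t 19.7 p [660.7  81.3  57.1] jaw 166.1 j6 -0.61
eff [0.01  0.014 0.016 0.014 0.014] vel [ 0.01 -0.   -0.    0.    0.  ] tz [-0.056 -0.013 -0.011 -0.091  0.032] F [-0.64  2.25  0.38]
r 106.84313288860349 theta now -15.12895879095128 jaw 166.14035890607292
-14.0 shift [0.2 2.1] turn -180.1
```

>>> arm_command(
  increments=[
    [[0, 0, 0], [0, -0.4, 0], 1],
    [[0, 0, 0], [0, -0.8, 0], 1],
    [[0, 0, 0], [-0.1, -1.2, 0], 1],
    [[0, 0, 0], [-0.1, -1.5, 0], 1],
    [[0, 0, 0], [-0.1, -1.5, 0], 1],
  ],
)

```text
clock: 20.2
position: [660.7, 80.5, 57.1]
ee_rot: [-0.437, 0.557, 0.435, 0.557]
contact_force: [-1.3, 4.3, -0.0]
gripper_width: -0.0
```

```bash
python3 s.py;  python3 arc.py 20 -14
```

```text
t 20.4 p [660.7  80.6  57.1] jaw 166.2 j6 -0.61
eff [0.028 0.028 0.027 0.027 0.027] vel [-0. -0.  0.  0.  0.] tz [-0.064 -0.01  -0.063 -0.106 -0.002] F [-1.2   4.83  0.24]
r 106.84317561939586 theta now -15.53880831881159 jaw 166.15492669795054
-14.0 shift [0.2 2.9] turn -180.2
```

>>> arm_command(
  increments=[
    [[0, 0, 0], [0, -0.8, 0], 1],
    [[0, 0, 0], [0, -1.2, 0], 1],
    [[0, 0, 0], [0, -1.2, 0], 1],
    [[0, 0, 0], [0, -1.2, 0], 1],
    [[0, 0, 0], [0, -1.2, 0], 1],
  ],
)

```text
clock: 20.9
position: [660.7, 80.5, 57.1]
ee_rot: [-0.437, 0.556, 0.435, 0.557]
contact_force: [-1.6, 6.0, 0.9]
gripper_width: 0.2
```

```bash
python3 s.py
```

```text
t 21.1 p [660.7  80.5  57.1] jaw 166.2 j6 -0.61
eff [0.033 0.033 0.033 0.033 0.033] vel [-0. -0.  0. -0.  0.] tz [ 0.006 -0.016 -0.017  0.032 -0.063] F [-1.85  6.18  0.88]
```

It's at the stop: no motion, and force has risen to about 6.4 N against the 2 N drag. I'll back away, lift and look.

>>> arm_command(
  increments=[
    [[0, 0, 0], [3, 12, 0], 1],
    [[0, 0, 0], [8, 30, 0], 1],
    [[0, 0, 0], [11, 45, 20], 1],
    [[0, 0, 0], [13, 50, 60], 1],
    [[0, 0, 0], [0, 60, 100], 1],
  ],
)

```text
clock: 21.6
position: [661.9, 141.2, 157.2]
ee_rot: [-0.437, 0.557, 0.435, 0.556]
contact_force: [0.6, 0.1, 0.6]
gripper_width: 0.0
```

>>> arm_command(
  increments=[
    [[0, 0, 0], [-10, 5, 40], 1],
    [[0, 0, 0], [-20, 10, 80], 1],
    [[0, 0, 0], [-35, 15, 120], 1],
    [[0, 0, 0], [-45, 20, 150], 1],
    [[0, 0, 0], [-45, 20, 150], 1],
  ],
)

```text
clock: 22.1
position: [618.5, 162.9, 314.3]
ee_rot: [-0.439, 0.552, 0.434, 0.56]
contact_force: [0.2, 0.5, 0.9]
gripper_width: -0.2
```

```bash
python3 s.py; python3 c.py 8
```

```text
t 22.3 p [616.7 161.5 305.8] jaw 166.2 j6 -0.75
eff [-0.037 -0.011 -0.005 -0.003 -0.002] vel [0.01 0.   0.   0.   0.  ] tz [-0.001 -0.039 -0.006  0.04   0.026] F [-0.12  0.44 -0.26]
22.3 [616.68006882 161.46856546 305.76921356] [ 0.511  0.37   0.169  0.003 -1.372 -0.753] [[-0.001, -0.971, 0.239], [-0.004, 0.239, 0.971], [-1.0, -0.0, -0.004]] [ 0.29073136 -0.26382592 -0.4635332 ] [ 0.00285649 -0.03676664  0.02569625] 0.01396739933557558
[[378.26789555 101.62424869]]
```

View pics/w8.png

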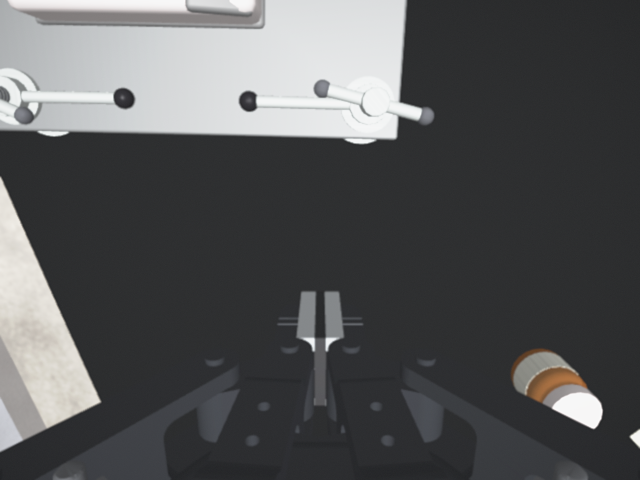

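The lever (ball at (249,101)) lies parallel to the slab's left edge. The bar is free, with balls at (322,88) and (427,116). I'll run a quick numeric check and then hand in.

```bash
python3 - <<'E'
from h import *
import pickle
c=pickle.load(open("w8.pkl","rb"))[1]
e=onplane(c,[(50,132),(395,138)],50); L=onplane(c,[(249,101)],62.5)[0]; b=onplane(c,[(322,88),(427,116)],102)
v=e[0]-e[1]; ax=b.mean(0); w=(L-ax)[:2]; u=b[0]-b[1]
A=lambda q:np.degrees(np.arctan2(q[1],q[0])).round(1)
print("edge",A(v),"lever",A(w),np.hypot(*w).round(1),"axis",ax.round(1),"bar",A(u))
print("edge start", A(np.array([795.9-583.3,60.8-114.4])))
im0=cv2.imread("pics/top0.png"); im,_=imaging.get_image("top")
d=cv2.absdiff(im,im0).max(2)>40; 
for n,(x0,x1,y0,y1) in dict(jar=(140,175,270,300),weight=(155,180,215,235),tray=(428,498,198,290),slabright=(330,400,140,275)).items(): print(n,d[y0:y1,x0:x1].sum())
arm.job_done()
E
```

```text
edge -15.0 lever -15.4 105.3 axis [553.3  89.7 102. ] bar -27.9
edge start -14.2
jar 269
weight 411
tray 0
slabright 0
the job is handed in; nothing more can be done
```

The foot is screwed down onto the plate, the bar is released, and the lock lever has been swung clockwise to its stop. I handed the job in at about 22 s. The hand-in gives no verdict.

**Foot:**
- I turned the cross bar about 156° clockwise with the open fingers straddling it.
- I stopped when the turning resistance rose by about 0.04–0.05 N m. That means roughly 4–5 N on the plate, by my estimate from the given figures.
- I then backed the fingers off the bar and lifted clear before touching the lever.

**Lever:**
- I pushed its ball round with the shut fingers; the drag was about 2 N.
- At the end the force rose to about 6.5 N with no further movement, which I took as the stop.
- In the last picture the lever lies at -15.4°, against -15.0° for the slab's left edge, so they are parallel within the measuring error.

**Slab and tray:**
- The spindle axis measured within about 1 mm of its first position.
- The slab edge read -15.0° against -14.2° at the start, which I put down to pixel error. The right side of the slab and the tray showed no change in the top view.

**Unresolved check:** the before/after top-view comparison did show changed pixels around the jar (269) and the weight (411). I believe the arm or its shadow was in that view at the time. I did not look at that picture to confirm it. The arm stayed well away from both, and every contact force I read was accounted for by the bar or the lever.

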